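# Relay in, bolt over the bent keeper, gate held ajar

## Robot

A 6-joint arm with a two-finger parallel gripper is mounted at the origin on a cart in front of the work surface, level with it; the furniture and walls round the work are solid. World frame = base frame: x ahead of the robot, y to its left, z up, the work surface at z = 0. Lengths are in mm, angles in rad, forces in N, time in s.
With the tool pointing down it reaches from about 325 to 775 mm from the base axis. Payload 9.3 kg.
Tool frame: the origin (TCP) lies at the very end of the fingers, on their centre line; the grasp point (between the pads) lies 19 mm behind it (env.tcp_to_grasp is the distance from the TCP to the grasp point, in mm); z points along the fingers, y is the line along which they close (so a half turn about z gives the same grasp; the last joint's range is limited). The gripper opens to 85 mm and grips with 20 to 120 N. Pads are 22 mm wide; open, the fingers measure 114 mm over their backs; the gripper's body (76 mm by 85 mm) begins 54 mm behind the grasp point. The pads swing forward as they close: fully open they stand 13 mm farther back than shut.
Start: joints at [-0.153, 0.259, 0.021, 1.334, 0, 1.418], TCP at [549.997, -0.004, 192.179] pointing down, gripper open.
Joint ranges: [-3.04, 3.04], [-0.91, 1.82], [-1.04, 1.36], [-1.92, 1.95], [-1.52, 1.45], [-3.14, 3.14]. Speed limits (rad/s): [2.22, 2.22, 2.79, 3.14, 3.14, 3.14].

## Interface

Orientations are given as a 3x3 rotation matrix whose columns are the frame's x, y, z axes.
In Python, from bench import monitor, optics, env gives the robot as it stands. The module is installed in compiled form; this text tells all that it offers.
- The arm moves only by the tool jog_arm, never from a script. Its argument "increments" is text: rows parted by semicolons, each of 5 numbers parted by spaces: the shift along the world's x, y, z in mm, then the turn about the world's z in rad, then the opening, from 0 (shut) to 1 (fully open). A call has 1 to 20 rows; each row is the pose to reach, as a shift and turn from the pose commanded when the call began; what a row does not reach only later rows make up. A row lasts 1/12 s, in which the tool goes at most 41.7 mm and 7.16 degrees, less where a joint would pass 70% of its speed; a pose out of reach is approached as far as the arm can. A call with a gripper value outside its range is refused whole. The fingers move at their own pace and stop on an object; "force" is the grip in N (left out, the last holds). Time passes only in rows, so rows that repeat a pose let the fingers close. It gives the time, the measured TCP pose, the force, the opening and the grip force at its end, in the units of the state.
- monitor.state(): the state, without advancing time (a new reading comes with each control period).
- optics.read_camera(name): name is "scene" or "side" or "wrist"; returns the picture (420x560x3 uint8, blue, green, red); there is no depth.
- optics.calibration(name): a dict with "camera_matrix" (3x3 intrinsics, pixels), "world_to_cam" (4x4, takes a point from world to camera coordinates); the wrist camera has in their place "T_tool_cam" (4x4, takes a point from camera to tool coordinates, whose origin is the TCP and whose axes are the flange's). Camera axes: x right, y down, z forward; pixel columns grow to the right and rows downward; lengths in mm; the calibration is good to about 2 mm. A picture is of the moment at which its call begins: read the wrist's pose just before it. calibration takes no time and is no camera call.
- env.sign_off(): hands the job in; it is judged then, once.
The state is a dict: "clock": time; "q": joint angles; "joint_velocities": joint speeds; "joint_torque": joint torques, N m; "position": TCP position; "ee_rot": TCP orientation; "wrist_force": force on the tool from outside, world axes, zero at the start; "wrist_torque": the same for the moment, N m; "gripper_width": finger opening in mm; "gripper_force": force on a finger pad.
Only numpy, scipy, OpenCV 4.12 (cv2) and the standard library are available. Lean on these libraries where they do the work, as an engineer would, in place of code of your own. Each camera call takes 0.05 s, during which the arm holds its last target. There are 200 camera calls.

## Task

The extraction fan on the small white vapour cabinet needs its relay before the cabinet may be opened: plug the blue relay upright and fully home into the black socket on the cabinet's roof. Then draw the gate's barrel bolt clear of its keeper - it sags behind the keeper's bent-up lip, so raise the bolt by its pull knob while you draw it towards the hinge side, and do not wrench it against the lip - and swing the gate towards you until it stands about 25 degrees open. The gate springs shut by itself, so finish while still holding it ajar, steady, and leave the flask, beaker and stopper where they stand.

Things in the scene. Friction and masses are not known exactly. Their poses are not given: they have to be found in the camera images.
- cabinet: White steel bench cabinet, 170 deep (x) x 300 wide (y) x 160 mm high, fixed; origin at the centre of its underside, x points away from the robot to its back, y to its left, z up. The gate is in its front (-x). On the flat roof: a black fan 70 x 70 x 26 mm centred at x 25, y -75, the black relay socket at x 0, y 65, and 24 mm high terminal blocks just left (+y) of the socket.
- socket_mouth (a point): Centre of the mouth of the relay socket, 24 mm above the roof, 184 mm above the worktop, axes as the cabinet's. The socket is a black block 46 (x) x 40 (y) x 24 mm with 15 mm high screw steps on its -x and +x sides; in its flat top is a rectangular hole 29 mm along x, 21 mm along y and 14 mm deep, slightly chamfered.
- relay: Loose blue plug-in relay, 60 to 130 g, standing upright on its black plug foot, 26 (its x) x 18 (y) x 11 mm high; above it the blue case 36 (x) x 28 (y) x 44 mm, with a 2 mm tab on top. Origin at the centre of the foot's underside, z up. The foot fits the hole with 1.5 mm play all round, long side along the cabinet's x, either way round; fully home its origin lies 11 mm below socket_mouth.
- gate: Grey framed gate with a clear pane in the cabinet's front, from 17 to 149 mm above the worktop, 243 mm wide and 13 mm thick; it hangs on an upright axis at its left (+y) edge and its free edge is 247 mm from that axis. Origin on the hinge axis at worktop height; with the gate shut its axes are parallel to the cabinet's.
- gate_axis (a point): Point on the gate's upright hinge axis, 122 mm above the worktop, at the gate's left (+y) edge, 4 mm in front of the cabinet's front face.
- gate_hinge (a joint): Gate angle in rad: 0 shut, grows as the gate's free (right) edge swings towards -x of the cabinet (seen from above, clockwise); about 0.44 is 25 degrees. A spring closer pulls it shut: about 1 to 4 N at the knob. It goes to 1.3.
- bolt: Steel barrel bolt on the gate's top rail: a rod 16 mm thick, 158 mm long, in a swivelling barrel, its nose sagging 0.1 rad. A pull knob stands out of it to the front: shank 12 mm thick, free from 8 to 41 mm before the rod's axis, then a black head 20 mm wide. Origin on the rod's axis 70 mm from the knob towards the hinge; x points into the cabinet, y along the rod to the hinge.
- bolt_grip (a point): Point on the axis of the pull knob's shank, 28 mm in front of the rod's axis and 42 mm before the gate's face: pinch it here from above, fingers either side (along the gate's y). At the start about 115 mm above the worktop, 45 mm below the roof, 210 mm right of the hinge axis and 38 mm in front of it; nothing is above or below it.
- bolt_draw (a joint): How far the rod is drawn out of the keeper, in m: 0 home, 0.036 drawn fully, towards the gate's hinge side (+y). Friction about 1 N; it stays where it is left. The nose is clear of the keeper from 0.024 on. Unless the nose is raised the lip stops it at about 0.009.
- bolt_tilt (a joint): How far the bolt is raised about its barrel, in rad: 0 sagging (as it falls by its weight), 0.10 level, 0.15 the stop. 0.1 is 7 mm up at the knob while the bolt is home. The nose clears the lip from about 0.055 on (4 mm up at the knob).
- keeper: Dark steel loop on the cabinet's right front post into which the bolt's nose reaches, 11 mm wide and 52 mm high, 28 mm proud of the post; on the gate's side of the loop its lower tab is bent up into a lip, which stands 6 mm up in a notch in the underside of the bolt. Origin on the post's face line at the bolt's barrel, 122 mm above the worktop.
- flask: Glass conical flask with yellow contents, 65 mm wide, 104 mm high, right of the cabinet; leave alone. Origin at the centre of its underside.
- beaker: Small glass beaker, 53 mm wide, 68 mm high, left in front of the cabinet; leave alone. Origin at the centre of its underside.
- stopper: Red-brown rubber stopper, 26 mm wide, 25 mm high, right of the cabinet; leave alone. Origin at the centre of its underside.
There are look-alikes about, which are no part of the job. Of the things that look like the relay, the smallest one is meant.

How it is judged (in metres and radians):
On the way, in this order (a step that is already met when the one before it is completed fails the run):
1. the relay is plugged fully home in the socket on the roof, with the gate still bolted (z of relay in the frame of socket_mouth below -0.009 m and horizontal distance between relay and socket_mouth below 0.004 m and angle between the x axis of relay and the x axis of cabinet, either way round below 0.15 rad and angle between relay's own z axis and vertical below 0.1 rad), for 0.2 s.
2. the bolt is drawn clear of the keeper (value of joint bolt_draw above 0.022 m), for 0.1 s.
At the end, for the whole second after the job is handed in: the relay is still fully home and upright in its socket (within 2 mm of its full depth, 4 mm of its centre), the gate stands still between 15.5 and 35 degrees open, and the fingers are holding it there by the bolt or the gate (all of step 1 and value of joint gate_hinge between 0.27 and 0.61 rad and velocity of joint gate_hinge between -0.1 and 0.1 rad/s and contact force between the fingers and gate above 0.5 N); the arm keeps its last pose, push and grip.
It fails at once if the bolt is wrenched against its keeper (more than 40 N) (contact force between bolt and keeper above 40 N).
It fails at once if the flask is moved or tipped (distance of flask from where it was at the start of the episode above 0.03 m or angle between flask's own z axis and vertical above 0.4 rad).
It fails at once if the beaker is moved or tipped (distance of beaker from where it was at the start of the episode above 0.03 m or angle between beaker's own z axis and vertical above 0.4 rad).
It fails at once if the stopper is moved (distance of stopper from where it was at the start of the episode above 0.03 m).
It also fails if it takes over 58 s, if anything falls off the work surface, if the arm or the gripper's body presses on something with over 40 N, if the wrist force passes 120 N, or if a joint passes its speed limit or range.

## Working session

There is one attempt and no reset: what is moved stays moved. The work goes in short steps, Python scripts to look and compute and a tool call to move; the robot and the scene stay as the last step left them, time stands still between calls to the robot, and variables do not carry over. Pictures are saved under pics/ and viewed, at most 10 in all, crops included, and the job is handed in when it is done.

Besides the shell and the picture viewer there is one more tool, called after "Emit:" as name(argument=value, ...), one argument or row to a line, values as JSON. jog_arm: Moves the arm, as the interface text tells. Its arguments: {"type":"object","properties":{"increments":{"type":"string"},"force":{"type":"number"}},"required":["increments"]}

```bash
mkdir -p pics; cat > h.py <<'E'
import numpy as np, cv2
from bench import monitor, optics, env
def cal(n):
    c=optics.calibration(n);K=np.array(c["camera_matrix"])
    if n=="wrist":
        s=monitor.state();T=np.eye(4);T[:3,:3]=s["ee_rot"];T[:3,3]=s["position"]
        return K,np.linalg.inv(T@np.array(c["T_tool_cam"]))
    return K,np.array(c["world_to_cam"])
def ray(K,M,u,v):
    R=M[:3,:3];o=-R.T@M[:3,3];d=R.T@np.linalg.inv(K)@[u,v,1];return o,d/np.linalg.norm(d)
def onz(KM,u,v,z):
    o,d=ray(*KM,u,v);return o+d*(z-o[2])/d[2]
def proj(KM,p):
    K,M=KM;c=M[:3,:3]@np.array(p,float)+M[:3,3];q=K@c;return q[:2]/q[2]
def two(KA,a,KB,b):
    o1,d1=ray(*KA,*a);o2,d2=ray(*KB,*b)
    t=np.linalg.lstsq(np.c_[d1,-d2],o2-o1,rcond=None)[0];p,q=o1+t[0]*d1,o2+t[1]*d2
    return (p+q)/2,np.linalg.norm(p-q)
E
python3 - <<'E'
from h import *
s=monitor.state();print(s)
for n in("scene","side","wrist"):
    cv2.imwrite(f"pics/{n}0.png",optics.read_camera(n))
    K,M=cal(n);print(n,K[0,0],(-M[:3,:3].T@M[:3,3]).round(),M[2,:3].round(2))
E
```

```text
{'clock': 0.0, 'q': array([-1.52624083e-01,  2.59220631e-01,  2.07800459e-02,  1.33365965e+00,
       -5.14297201e-06,  1.41821969e+00]), 'joint_velocities': array([-0.00011155,  0.00069921, -0.00059227, -0.00168581, -0.00042218,
        0.001139  ]), 'joint_torque': array([-2.65873996e-04, -5.55637658e+01,  3.44536042e+01,  1.31759423e-02,
       -2.94380488e-04,  4.47349430e-05]), 'position': array([5.49696062e+02, 2.70785046e-02, 1.91557924e+02]), 'ee_rot': array([[ 4.75664501e-05,  9.99999167e-01, -1.28953292e-03],
       [ 9.99999980e-01, -4.73174116e-05,  1.93152897e-04],
       [ 1.93091718e-04, -1.28954209e-03, -9.99999150e-01]]), 'wrist_force': array([-0.92405334, -0.279393  , -0.0518015 ]), 'wrist_torque': array([-0.02664166, -0.02710015,  0.03558921]), 'gripper_force': 0.0, 'gripper_width': 85.60079410711327}
scene 475.19348593288544 [-257.  762.  956.] [ 0.58 -0.58 -0.58]
side 532.4304140890383 [ -126. -1237.   724.] [ 0.46  0.79 -0.41]
wrist 355.86934535809235 [549.  71. 372.] [ 0.   -0.28 -0.96]
```

```bash
python3 - <<'E'
import cv2,numpy as np
a=[cv2.imread(f"pics/{n}0.png") for n in("scene","side")]
cv2.imwrite("pics/a.png",cv2.resize(a[0],(784,588),interpolation=cv2.INTER_CUBIC))
cv2.imwrite("pics/b.png",cv2.resize(a[1],(784,588),interpolation=cv2.INTER_CUBIC))
E
```

```text
(no output)
```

View pics/a.png

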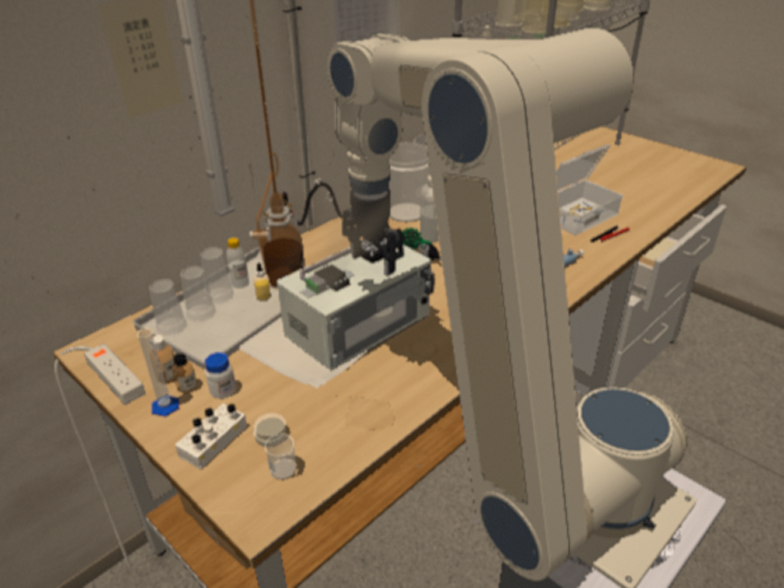

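View pics/b.png

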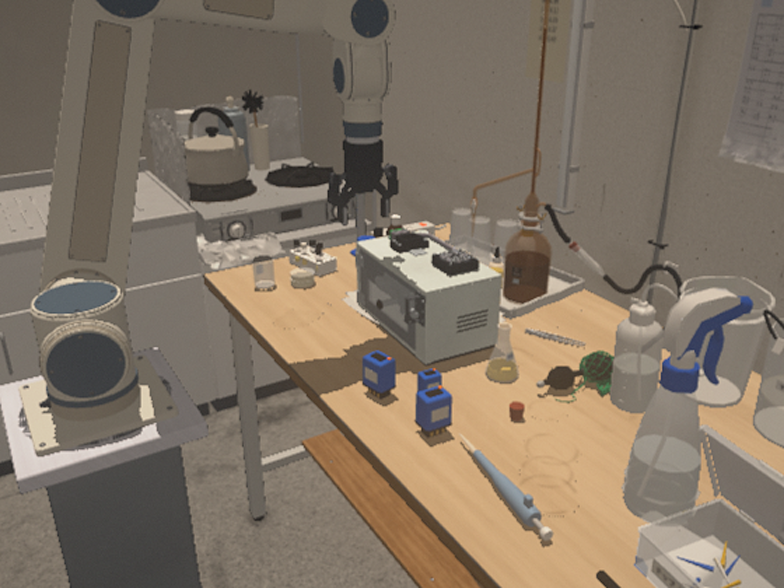

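The scene view shows the cabinet (about 355,300), partly hidden by the arm. In the side view there are three blue relays at (379,372), (429,383) and (433,410). The middle one is the smallest and is partly hidden. The flask is at (503,360) and the stopper at (517,411).

```bash
python3 - <<'E'
from h import *
KM=cal("side")
f=1/1.4
for n,u,v,z in [("rA",379,390,5),("rB",429,392,20),("rBtop",430,370,55),("rC",433,428,5),("flask",502,378,0),("stop",517,418,0),("roof fl",357,238,160),("roof fr",423,286,160),("roof br",498,295,160)]:
    print(n,onz(KM,u*f,v*f,z).round())
im=cv2.imread("pics/side0.png")
cv2.imwrite("pics/c.png",cv2.resize(im[150:330,230:400],None,fx=3.3,fy=3.3,interpolation=cv2.INTER_CUBIC))
E
```

```text
rA [ 447. -233.    5.]
rB [ 507. -306.   20.]
rBtop [ 517. -292.   55.]
rC [ 464. -382.    5.]
flask [ 668. -309.    0.]
stop [ 607. -426.    0.]
roof fl [594. 114. 160.]
roof fr [ 576. -178.  160.]
roof br [ 669. -282.  160.]
```

View pics/c.png

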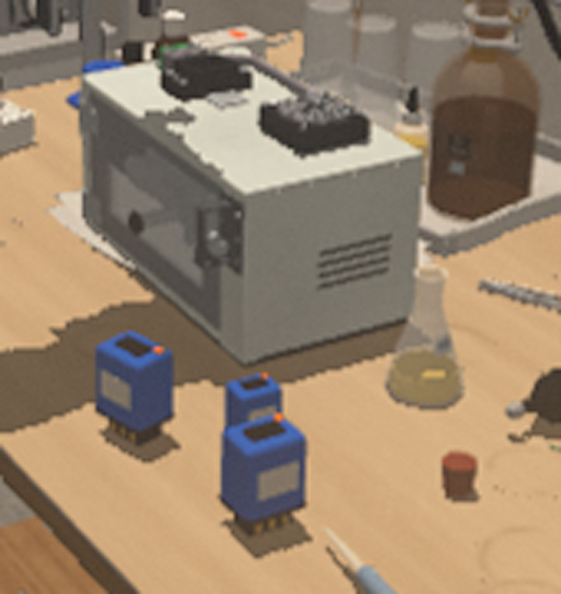

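The crop confirms three relays, with the small one behind the front one. The roof's front-right corner is at crop (245,193), the socket at about (205,75), and the bolt knob at about (137,222). Next I'll look with the wrist camera over the relays.

Emit:
jog_arm(
  increments="-6 -40 20 0 1;-12 -80 40 0 1;-18 -120 60 0 1;-24 -160 60 0 1;-30 -200 60 0 1;-36 -240 60 0 1;-40 -270 60 0 1;-40 -270 60 0 1;-40 -270 60 0 1",
)

```text
clock: 0.9
position: [509.3, -271.9, 251.3]
ee_rot: [[0.003, 1.0, -0.001], [1.0, -0.003, 0.001], [0.001, -0.001, -1.0]]
wrist_force: [0.1, 0.3, -0.1]
gripper_width: 85.3
gripper_force: 0.0
```

```bash
python3 - <<'E'
from h import *
import pickle
K,M=cal("wrist");im=optics.read_camera("wrist");cv2.imwrite("pics/w1.png",im);np.savez("w1.npz",K=K,M=M);print(monitor.state()["position"],M.round(2))
sc=optics.read_camera("scene");cv2.imwrite("pics/scene1.png",sc)
w0=cv2.imread("pics/wrist0.png")
cv2.imwrite("pics/d.png",cv2.resize(np.hstack([w0,im]),(800,300),interpolation=cv2.INTER_AREA))
E
```

```text
[ 509.63705043 -270.47358433  251.63549115] [[ 1.0000e+00 -0.0000e+00  0.0000e+00 -5.0963e+02]
 [-0.0000e+00 -9.6000e-01  2.8000e-01 -3.1274e+02]
 [-0.0000e+00 -2.8000e-01 -9.6000e-01  3.5831e+02]
 [ 0.0000e+00  0.0000e+00  0.0000e+00  1.0000e+00]]
```

View pics/d.png

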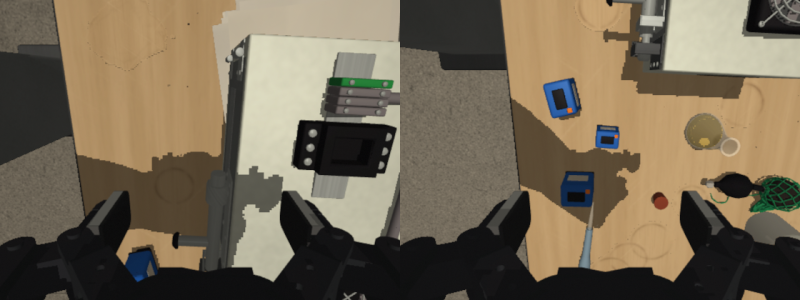

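w0 shows the black socket with its hole at about (348,150) in the composite. w1 shows the smallest relay at (607,137), the flask at (704,132) and the stopper at (660,200). I'll measure these.

```bash
python3 - <<'E'
from h import *
w0=cv2.imread("pics/wrist0.png");w1=cv2.imread("pics/w1.png")
a=cv2.resize(w0[150:270,400:560],None,fx=4,fy=4,interpolation=cv2.INTER_CUBIC)[:,:400+240]
b=cv2.resize(w1[165:225,260:320],None,fx=6,fy=6,interpolation=cv2.INTER_CUBIC)
c=np.zeros((480,800,3),np.uint8)
a=cv2.resize(a,(440,330));c[:330,:440]=a;c[:360,440:]=b
cv2.imwrite("pics/e.png",np.clip(c.astype(float)*1.6,0,255).astype(np.uint8))
h=cv2.cvtColor(w1,cv2.COLOR_BGR2HSV)
m=cv2.inRange(h,(100,120,30),(130,255,255))
n,l,st,ce=cv2.connectedComponentsWithStats(m)
for i in range(1,n):
    if st[i,4]>200: print(st[i],ce[i].round(1),cv2.minAreaRect(np.argwhere(l==i)[:,::-1].astype(np.float32)))
E
```

```text
[ 201  110   52   55 1453] [225.6 136.1] ((227.0294189453125, 137.11766052246094), (49.71980285644531, 43.65641403198242), 75.96376037597656)
[274 176  33  32 655] [289.1 192.5] ((290.02587890625, 191.56033325195312), (31.70989227294922, 30.476728439331055), 3.3664605617523193)
[ 225  241   46   49 1446] [248.1 265.4] ((247.5, 265.0), (48.0, 45.0), 90.0)
```

View pics/e.png

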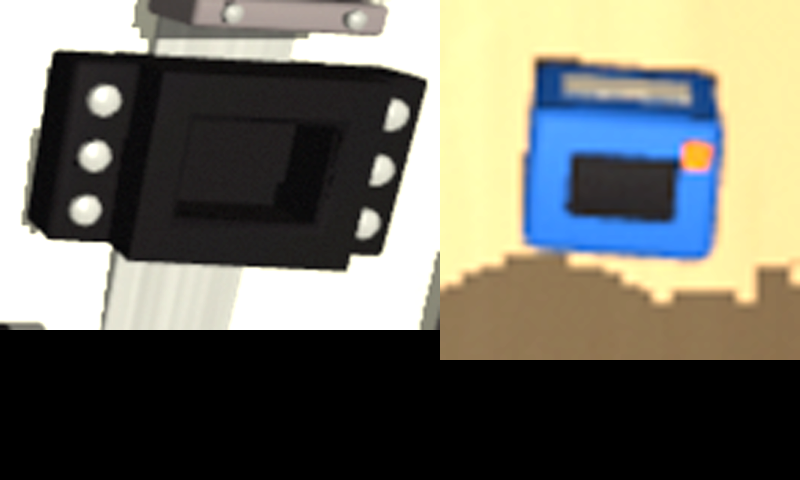

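Left crop: the socket hole has corners at about (190,118), (340,126), (322,224) and (176,215). Right crop: the relay's top face has corners (533,108), (718,125), (706,258) and (524,244).

```bash
python3 - <<'E'
from h import *
z=np.load("w1.npz");KM1=(z["K"],z["M"])
T=np.eye(4);c=optics.calibration("wrist")
T[:3,:3]=[[4.75664501e-05,.999999167,-1.28953292e-03],[.99999998,-4.73e-05,1.93e-4],[1.93e-4,-1.2895e-3,-.99999915]];T[:3,3]=[549.696,.027,191.558]
KM0=(np.array(c["camera_matrix"]),np.linalg.inv(T@np.array(c["T_tool_cam"])))
np.savez("w0.npz",K=KM0[0],M=KM0[1])
def rep(P):
    P=np.array(P)[:,:2];d=P[1]-P[0]+P[2]-P[3];e=P[0]-P[3]+P[1]-P[2]
    print(P.round(1).tolist(),"c",P.mean(0).round(1),"yaw",np.arctan2(d[1],d[0]).round(3),np.arctan2(-e[0],e[1]).round(3),"len",np.linalg.norm(d)/2,np.linalg.norm(e)/2)
rep([onz(KM0,400+u/2.75,150+v/2.75,184) for u,v in[(190,118),(340,126),(322,224),(176,215)]])
rep([onz(KM1,260+(u-440)/6,165+v/6,55) for u,v in[(533,108),(718,125),(706,258),(524,244)]])
E
```

```text
[[648.1, 24.1], [678.1, 22.5], [678.3, 1.8], [648.2, 3.8]] c [663.2  13.1] yaw -0.059 0.007 len 30.099784649793698 20.499639290193766
[[496.3, -283.4], [529.6, -286.6], [527.7, -311.6], [494.3, -308.9]] c [ 512.  -297.6] yaw -0.09 -0.076 len 33.5403528361847 25.32665266566984
```

Emit:
jog_arm(
  increments="2 -27 -35 -0.083 0.8;2 -27 -70 -0.083 0.8;2 -27 -105 -0.083 0.8;2 -27 -140 -0.083 0.8;2 -27 -175 -0.083 0.8;2 -27 -205 -0.083 0.8;2 -27 -229 -0.083 0.8;2 -27 -229 -0.083 0.8;2 -27 -229 -0.083 0;2 -27 -229 -0.083 0;2 -27 -229 -0.083 0;2 -27 -229 -0.083 0;2 -27 -229 -0.083 0;2 -27 -229 -0.083 0",
  force=40,
)

```text
clock: 2.17
position: [512.3, -297.3, 24.1]
ee_rot: [[0.083, 0.997, 0.001], [0.997, -0.083, -0.001], [-0.001, 0.001, -1.0]]
wrist_force: [0.3, -0.3, -0.6]
gripper_width: -0.0
gripper_force: 0.0
```

The gripper closed on nothing, so I'll look.

```bash
python3 - <<'E'
from h import *
s=monitor.state();print(s["gripper_width"],s["position"])
w=optics.read_camera("wrist");d=optics.read_camera("side")
cv2.imwrite("pics/w2.png",w);cv2.imwrite("pics/side2.png",d)
cv2.imwrite("pics/f.png",np.hstack([cv2.resize(w,(400,300)),cv2.resize(d[200:320,220:380],(400,300),interpolation=cv2.INTER_CUBIC)]))
E
```

```text
-0.009437651614097299 [ 512.33529125 -297.27438466   24.05756384]
```

View pics/f.png

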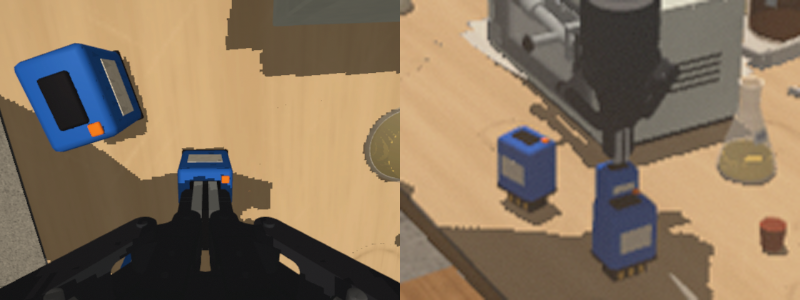

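```bash
python3 - <<'E'
from h import *
KM=cal("wrist");s=monitor.state()
print("tcp px",proj(KM,s["position"]).round(), "cam",(-KM[1][:3,:3].T@KM[1][:3,3]).round())
S=cal("side");print("tcp side",proj(S,s["position"]).round(),"in crop",((proj(S,s["position"])-[220,200])*2.5).round())
for p in([512,-298,55],[512,-284,55],[512,-284,11],[512,-312,55]): print(p,"w/1.4",(proj(KM,p)/1.4).round(),"side crop",((proj(S,p)-[220,200])*2.5).round())
w1=np.load("w1.npz");KM1=(w1["K"],w1["M"]);
# relay top face centre, label-face top edge mid in w1, and side
print(two(KM1,(290,197),S,((430/1.4),(371/1.4))))
E
```

```text
tcp px [288. 239.] cam [ 517. -227.  204.]
tcp side [306. 277.] in crop [216. 191.]
[512, -298, 55] w/1.4 [206. 190.] side crop [217. 165.]
[512, -284, 55] w/1.4 [204. 170.] side crop [209. 158.]
[512, -284, 11] w/1.4 [204. 150.] side crop [208. 196.]
[512, -312, 55] w/1.4 [208. 209.] side crop [225. 171.]
(array([ 512.22942013, -298.60941605,   57.4535011 ]), np.float64(0.7184990940613558))
```

The relay is where I measured it, yet the shut fingers are drawn inside it with no contact force. I'll withdraw straight up and check whether anything moved.

Emit:
jog_arm(
  increments="0 0 15 0 0;0 0 30 0 0;0 0 60 0 0;0 0 95 0 0;0 0 130 0 0;0 0 165 0 0;0 0 200 0 1;0 0 228 0 1;0 0 228 0.083 1",
)

```text
clock: 3.02
position: [513.2, -298.0, 257.5]
ee_rot: [[0.001, 1.0, 0.007], [1.0, -0.001, -0.005], [-0.005, 0.007, -1.0]]
wrist_force: [0.3, 0.3, 0.0]
gripper_width: 35.8
gripper_force: 0.0
```

```bash
python3 - <<'E'
from h import *
KM=cal("wrist");w=optics.read_camera("wrist");d=optics.read_camera("side");sc=optics.read_camera("scene")
cv2.imwrite("pics/w3.png",w);cv2.imwrite("pics/side3.png",d);cv2.imwrite("pics/scene3.png",sc);np.savez("w3.npz",K=KM[0],M=KM[1])
def blobs(im,mn):
    h=cv2.cvtColor(im,cv2.COLOR_BGR2HSV);m=cv2.inRange(h,(100,120,30),(130,255,255))
    n,l,st,ce=cv2.connectedComponentsWithStats(m);return [(st[i].tolist(),ce[i].round(1).tolist()) for i in range(1,n) if st[i,4]>mn]
for b in blobs(w,100):print("w",b,onz(KM,*b[1],50).round(1))
s0=cv2.imread("pics/side0.png")
print("side0",blobs(s0,40));print("side3",blobs(d,40));print("scene",blobs(sc,20))
print(monitor.state()["position"])
E
```

```text
w ([195, 82, 53, 55, 1485], [219.6, 107.9]) [ 443.7 -232.8   50. ]
w ([269, 152, 33, 31, 620], [284.0, 168.0]) [ 511.  -296.5   50. ]
w ([220, 218, 46, 47, 1279], [243.9, 239.4]) [ 463.9 -380.5   50. ]
side0 [([529, 212, 8, 7, 42], [532.7, 215.0]), ([260, 251, 21, 11, 74], [268.7, 257.2]), ([473, 256, 26, 11, 86], [485.6, 262.3]), ([299, 265, 15, 6, 48], [306.0, 267.8]), ([298, 278, 24, 10, 109], [308.6, 282.6])]
side3 [([260, 253, 21, 9, 64], [268.8, 257.3]), ([473, 256, 26, 11, 89], [485.6, 262.3]), ([299, 265, 15, 6, 48], [306.0, 267.8])]
scene [([383, 111, 4, 9, 30], [384.5, 115.0]), ([147, 252, 16, 14, 177], [154.5, 258.7]), ([109, 284, 19, 13, 129], [117.7, 290.9])]
[ 511.90159371 -297.05516699  251.07490682]
```

```bash
python3 - <<'E'
from h import *
w=cv2.imread("pics/w3.png");d=cv2.imread("pics/side3.png");z=np.load("w3.npz");KM=(z["K"],z["M"]);S=cal("side")
def org(im):
    h=cv2.cvtColor(im,cv2.COLOR_BGR2HSV);m=cv2.inRange(h,(3,180,150),(16,255,255))
    n,l,st,ce=cv2.connectedComponentsWithStats(m);return [(int(st[i,4]),ce[i]) for i in range(1,n) if st[i,4]>2]
W=org(w);D=org(d)
for a,c in W:
    for b,e in D:
        p,g=two(KM,c,S,e)
        if g<6: print(a,b,c.round(),e.round(),p.round(1),round(g,1))
E
```

Emit:
jog_arm(
  increments="0 0 -35 -0.083 0.8;0 0 -70 -0.083 0.8;0 0 -105 -0.083 0.8;0 0 -140 -0.083 0.8;0 0 -175 -0.083 0.8;0 0 -205 -0.083 0.8;0 0 -229 -0.083 0.8;0 0 -229 -0.083 0.8;0 0 -229 -0.083 0.7;0 0 -229 -0.083 0.65;0 0 -229 -0.083 0.6;0 0 -229 -0.083 0.55;0 0 -229 -0.083 0.5;0 0 -229 -0.083 0.45;0 0 -229 -0.083 0.4;0 0 -229 -0.083 0.36;0 0 -229 -0.083 0.33;0 0 -229 -0.083 0.33;0 0 -229 -0.083 0.33",
  force=40,
)

```text
clock: 4.75
position: [512.0, -297.0, 22.2]
ee_rot: [[0.083, 0.997, -0.0], [0.997, -0.083, 0.0], [0.0, -0.0, -1.0]]
wrist_force: [0.0, -0.4, 0.3]
gripper_width: 28.2
gripper_force: 0.0
```

Still no contact at 28 mm, where a 36 mm case should be gripped. I'll triangulate all the relays between the wrist views to get their true heights and sizes.

```bash
python3 - <<'E'
from h import *
s=monitor.state();KM2=cal("wrist");w=optics.read_camera("wrist");cv2.imwrite("pics/w4.png",w)
z=np.load("w1.npz");KM1=(z["K"],z["M"]);S=cal("side")
w1=cv2.imread("pics/w1.png");sd=cv2.imread("pics/side3.png");w2=cv2.imread("pics/w2.png")
def org(im):
    b,g,r=[im[...,i].astype(int) for i in range(3)]
    m=((r>150)&(r-g>70)&(r-b>90)).astype(np.uint8)
    n,l,st,ce=cv2.connectedComponentsWithStats(m);return [(int(st[i,4]),ce[i].round(1)) for i in range(1,n) if st[i,4]>2]
A1=org(w1);A2=org(w);SS=org(sd);print(A1,A2,SS,org(w2))
for a,c in A1:
    for n,K,L in(("w4",KM2,A2),("side",S,SS)):
        for b,e in L:
            p,g=two(KM1,c,K,e)
            if g<5 and -5<p[2]<150: print(n,c,e,p.round(1),round(g,1))
v=np.hstack([cv2.resize(w,(400,300)),cv2.resize(sd[220:340,240:400],(400,300),interpolation=cv2.INTER_CUBIC)])
cv2.imwrite("pics/g.png",v)
E
```

```text
[(42, array([237. , 154.1])), (16, array([302.5, 190.5]))] [(327, array([132.4, 182.1])), (99, array([315.4, 252.7]))] [(4, array([277.5, 255.5])), (4, array([365.5, 290. ]))] [(315, array([133.5, 180.6])), (106, array([315. , 250.5]))]
w4 [237.  154.1] [132.4 182.1] [ 458.9 -249.2   75.8] 0.1
side [237.  154.1] [277.5 255.5] [ 458.4 -248.9   76. ] 1.2
w4 [302.5 190.5] [315.4 252.7] [ 525.1 -292.1   53.9] 0.9
```

View pics/g.png

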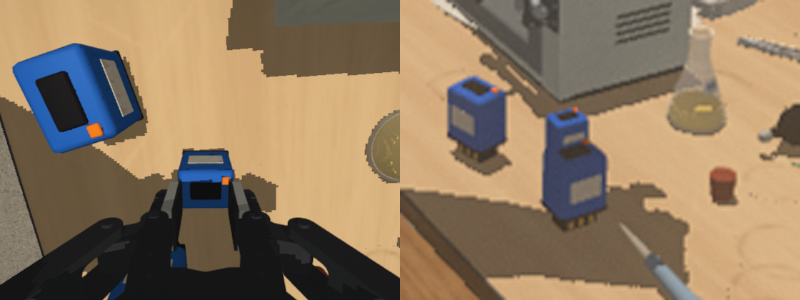

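Both views show the fingers ending at the relay's top, higher than the reported TCP. I'll check where the fingertips really are relative to that TCP.

```bash
python3 - <<'E'
from h import *
S=cal("side");z=np.load("w1.npz");KM1=(z["K"],z["M"])
for t in(0,13,30,45):
    print(t,"side0 b.png px",[(proj(S,[550+dx,0,192+t])*1.4).round().tolist() for dx in(-50,50)],"w1 row",[proj(KM1,[509.6+dx,-270.5,251.6+t]).round().tolist() for dx in(-43,43)])
w1=cv2.imread("pics/w1.png");s0=cv2.imread("pics/side0.png")
cv2.imwrite("pics/h.png",np.hstack([cv2.resize(s0[100:180,210:310],(400,320),interpolation=cv2.INTER_CUBIC),cv2.resize(w1[240:400,120:320],(400,320),interpolation=cv2.INTER_CUBIC)]))
E
```

```text
0 side0 b.png px [[342.0, 248.0], [386.0, 239.0]] w1 row [[209.0, 237.0], [368.0, 237.0]]
13 side0 b.png px [[342.0, 242.0], [386.0, 233.0]] w1 row [[204.0, 247.0], [374.0, 246.0]]
30 side0 b.png px [[342.0, 234.0], [386.0, 225.0]] w1 row [[196.0, 261.0], [383.0, 260.0]]
45 side0 b.png px [[342.0, 227.0], [385.0, 218.0]] w1 row [[187.0, 276.0], [392.0, 276.0]]
```

View pics/h.png

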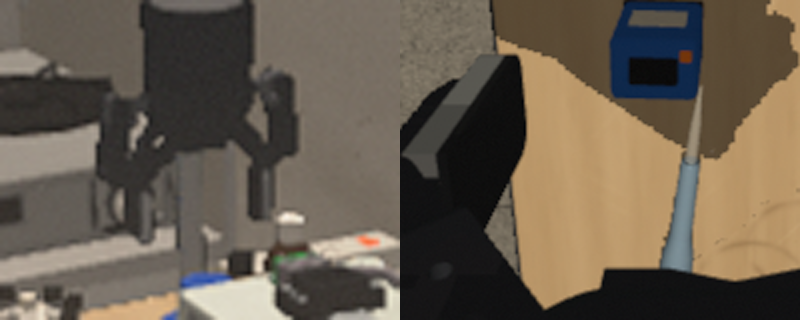

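In both views the open fingertips sit about 43 mm behind the reported TCP, where about 13 mm is expected. The tool is effectively about 30 mm shorter than the TCP says, so I was closing above the relay. I'll open and go about 34 mm lower.

Emit:
jog_arm(
  increments="0 0 0 0 0.75;0 0 0 0 0.75;0 0 0 0 0.75;0 0 -10 0 0.75;0 0 -20 0 0.75;0 0 -28 0 0.75;0 0 -34 0 0.75;0 0 -34 0 0.75;0 0 -34 0 0;0 0 -34 0 0;0 0 -34 0 0;0 0 -34 0 0;0 0 -34 0 0",
  force=40,
)

```text
clock: 5.88
position: [512.2, -297.2, -11.4]
ee_rot: [[0.083, 0.997, 0.001], [0.997, -0.083, -0.0], [-0.0, 0.001, -1.0]]
wrist_force: [-0.1, -0.4, 1.9]
gripper_width: 35.5
gripper_force: 40.3
```

Gripped at 35.5 mm. Now I'll work out the cabinet yaw from the roof corners in w0 and w1.

```bash
python3 - <<'E'
from h import *
def edge(im,KM,cols,r0,r1,rev):
    g=cv2.GaussianBlur(im,(3,3),0).astype(int);P=[]
    for u in cols:
        c=g[r0:r1,u].sum(1)/3; c=c[::-1] if rev else c
        sat=(g[r0:r1,u].max(1)-g[r0:r1,u].min(1)); sat=sat[::-1] if rev else sat
        k=np.argmax(np.abs(np.diff(sat.astype(float)))) ; v=(r1-1-k-.5) if rev else r0+k+.5
        P.append(onz(KM,u,v,160)[:2])
    P=np.array(P);f=np.polyfit(P[:,0],P[:,1],1);res=np.abs(P[:,1]-np.polyval(f,P[:,0]));P=P[res<2];f=np.polyfit(P[:,0],P[:,1],1)
    print("yaw",np.arctan(f[0]).round(3),"y at x=663",np.polyval(f,663).round(1),len(P),np.abs(P[:,1]-np.polyval(f,P[:,0])).mean().round(2))
for n,c,r0,r1 in(("0",range(355,450,4),35,75),("1",range(375,540,4),85,125)):
    z=np.load(f"w{n}.npz");im=cv2.imread("pics/wrist0.png" if n=="0" else "pics/w1.png")
    edge(im,(z["K"],z["M"]),c,r0,r1,False)
E
```

```text
yaw -0.048 y at x=663 97.1 24 0.12
yaw -0.045 y at x=663 -204.7 42 0.3
```

Emit:
jog_arm(
  increments="0 0 10 0 0;0 0 40 0 0;0 0 80 0 0;0 0 120 0 0;0 0 160 0 0;0 0 200 0 0;0 0 240 0 0;10 35 255 0 0;28 65 255 0 0;46 100 255 0 0;64 135 255 0 0;82 170 255 0 0;100 205 255 0 0;118 240 255 0 0;132 270 255 0 0;140 285 255 0 0;145 295 255 0 0;150 310 240 0 0;150 310 230 0 0;150 310 226 0 0",
)

```text
clock: 7.55
position: [661.4, 13.3, 213.0]
ee_rot: [[0.082, 0.997, -0.002], [0.997, -0.082, 0.0], [-0.0, -0.002, -1.0]]
wrist_force: [-0.8, 0.5, -1.0]
gripper_width: 35.5
gripper_force: 40.4
```

Emit:
jog_arm(
  increments="1 0 0 0.036 0;1 0 0 0.036 0;1 0 0 0.036 0",
)

```text
clock: 7.8
position: [662.9, 12.1, 214.9]
ee_rot: [[0.049, 0.999, 0.001], [0.999, -0.049, -0.0], [-0.0, 0.001, -1.0]]
wrist_force: [-0.4, 0.0, -1.0]
gripper_width: 35.4
gripper_force: 40.3
```

```bash
python3 - <<'E'
from h import *
KM=cal("wrist");s=monitor.state();w=optics.read_camera("wrist");cv2.imwrite("pics/w5.png",w);np.savez("w5.npz",K=KM[0],M=KM[1],p=s["position"])
d=optics.read_camera("side");cv2.imwrite("pics/side5.png",d)
print(s["position"],s["wrist_force"])
p=s["position"];
for o in([-13,9],[13,9],[13,-9]): print(proj(KM,[663+o[0],12.4+o[1],184]).round(1))
a=cv2.resize(w[120:300,200:380],(560,560),interpolation=cv2.INTER_CUBIC)
b=cv2.resize(d[100:220,250:330],(240,360),interpolation=cv2.INTER_CUBIC)
c=np.zeros((560,800,3),np.uint8);c[:,:560]=a;c[:360,560:]=b
cv2.imwrite("pics/i.png",np.clip(c*1.8,0,255).astype(np.uint8))
E
```

```text
[662.87389166  12.11388858 214.90282838] [-0.38445787  0.00910175 -0.97330885]
[266.4 208. ]
[308.4 206. ]
[309.3 233.3]
```

View pics/i.png

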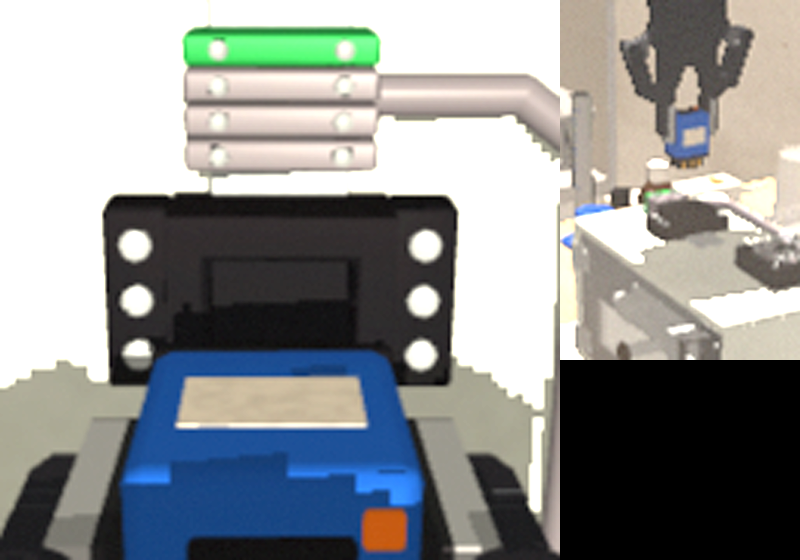

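The hole is visible. Its far edge is at row 258 of the crop, from column 205 to 358. The case's lower +y edge is at row 352, about columns 152 to 403, and its upper edge at row 470, columns 122 to 420. I'll compare the two.

```bash
python3 - <<'E'
from h import *
z=np.load("w5.npz");KM=(z["K"],z["M"]);k=180/560
f=lambda u,v,h:onz(KM,200+u*k,120+v*k,h).round(1)
print("hole",f(205,258,184),f(358,258,184),"steps",f(107,300,175),f(457,300,175),"block back edge",f(165,213,184),f(397,213,184))
print("case low",f(152,352,237.3),f(403,352,237.3),"up",f(122,470,281),f(420,470,281))
E
```

```text
hole [649.9  24.7 184. ] [680.2  23.2 184. ] steps [628.2  14.1 175. ] [701.2  10.5 175. ] block back edge [642.7  34.2 184. ] [688.1  31.9 184. ]
case low [644.8  24.9 237.3] [682.9  23.1 237.3] up [645.9  26.9 281. ] [679.7  25.2 281. ]
```

Emit:
jog_arm(
  increments="1.9 1.1 -15 0 0;1.9 1.1 -30 0 0;1.9 1.1 -36 0 0;1.9 1.1 -40 0 0;1.9 1.1 -42 0 0;1.9 1.1 -44 0 0;1.9 1.1 -45 0 0;1.9 1.1 -45 0 0",
)

```text
clock: 8.57
position: [665.0, 14.1, 169.6]
ee_rot: [[0.047, 0.999, 0.001], [0.999, -0.047, -0.0], [-0.0, 0.001, -1.0]]
wrist_force: [0.3, -0.3, -1.1]
gripper_width: 35.4
gripper_force: 40.3
```

No contact force about 3 mm into the hole, so I'll continue down.

Emit:
jog_arm(
  increments="0 0 -2 0 0;0 0 -4 0 0;0 0 -6 0 0;0 0 -7 0 0;0 0 -8 0 0;0 0 -8 0 0",
)

```text
clock: 9.07
position: [664.9, 14.1, 161.6]
ee_rot: [[0.047, 0.999, 0.0], [0.999, -0.047, -0.0], [-0.0, 0.0, -1.0]]
wrist_force: [-1.6, -0.1, 2.2]
gripper_width: 35.3
gripper_force: 40.6
```

Emit:
jog_arm(
  increments="0 0 -0.5 0 0;0 0 -1 0 0;0 0 -1 0 0;0 0 -1 0 0",
)

```text
clock: 9.4
position: [664.9, 14.1, 161.6]
ee_rot: [[0.047, 0.999, 0.002], [0.999, -0.047, -0.0], [-0.0, 0.002, -1.0]]
wrist_force: [-3.0, 0.6, 8.5]
gripper_width: 35.2
gripper_force: 41.5
```

It's seated: the position stayed unchanged while the force rose to 8.5 N. Releasing and lifting.

Emit:
jog_arm(
  increments="0 0 0 0 0.7;0 0 0 0 0.7;0 0 0 0 0.7;0 0 0 0 0.7;0 0 20 0 0.7;0 0 50 0 0.7;0 0 85 0 0.7;-20 -30 110 0 0.7;-40 -60 110 0 0.7;-60 -90 110 0 0.7;-80 -120 110 0 0.7;-100 -150 110 0 0.7;-115 -165 110 0 0.7;-115 -165 110 0 0.7;-115 -165 110 0 0.7",
)

```text
clock: 10.65
position: [549.4, -151.9, 270.5]
ee_rot: [[0.049, 0.999, 0.0], [0.999, -0.049, -0.0], [-0.0, 0.0, -1.0]]
wrist_force: [-0.7, 0.2, 0.3]
gripper_width: 59.9
gripper_force: 0.0
```

```bash
python3 - <<'E'
from h import *
KM=cal("wrist");s=monitor.state();w=optics.read_camera("wrist");cv2.imwrite("pics/w6.png",w);np.savez("w6.npz",K=KM[0],M=KM[1])
d=optics.read_camera("side");cv2.imwrite("pics/side6.png",d)
print(s["position"],s["q"].round(2))
R=cv2.resize(d[140:260,240:380],(350,300),interpolation=cv2.INTER_CUBIC)
c=np.zeros((420,800,3),np.uint8);c[:315,:420]=cv2.resize(w,(420,315),interpolation=cv2.INTER_AREA);c[:300,450:]=R
cv2.imwrite("pics/j.png",np.clip(c*1.4,0,255).astype(np.uint8))
E
```

```text
[ 549.36653844 -151.85690424  270.45281247] [-0.42  0.29  0.26  1.54  0.    1.2 ]
```

View pics/j.png

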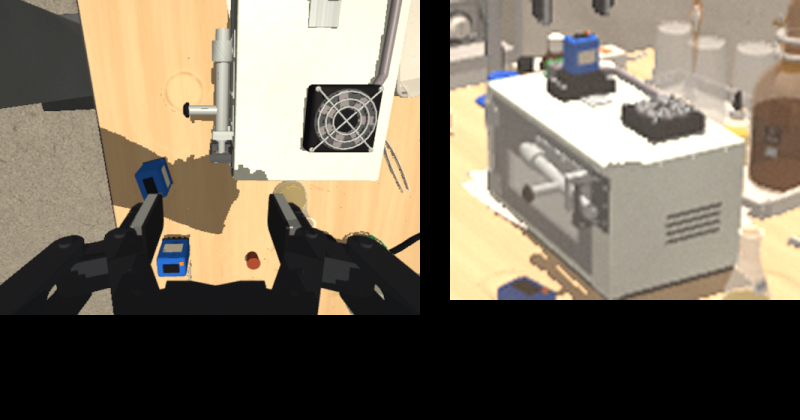

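The relay stands in the socket (side crop, about 582,55). The knob's black head is at (186,110) in the wrist crop and (530,192) in the side crop, with the shank running right to about (215,110). I've used all 10 picture views, so from here I measure numerically.

```bash
python3 - <<'E'
from h import *
z=np.load("w6.npz");KM=(z["K"],z["M"]);w=cv2.imread("pics/w6.png");S=cal("side");d=cv2.imread("pics/side6.png")
def dark(im,x0,x1,y0,y1,t,u):
    g=im[y0:y1,x0:x1].max(2);n,l,st,ce=cv2.connectedComponentsWithStats((g<t).astype(np.uint8))
    return [(st[i,:].tolist(),(ce[i]+[x0,y0]).round(1).tolist()) for i in range(1,n) if st[i,4]>10]
print(dark(w,230,270,125,170,60,0));print(dark(d,255,290,200,230,50,0))
# shank rows: saturation profile
h=cv2.cvtColor(w,cv2.COLOR_BGR2HSV)
for u in range(242,300,6): 
    r=[v for v in range(125,170) if h[v,u,1]<70]; print(u,(r[0],r[-1]) if r else None,end=" ")
b=onz(KM,248,147,115);print(b.round(1))
C=np.array([662,-52]);a=-.0465;R=np.array([[np.cos(a),-np.sin(a)],[np.sin(a),np.cos(a)]])
print("rod/head in cab frame",(R.T@(b[:2]-C)).round(1))
E
```

```text
[([15, 12, 7, 20, 114], [248.1, 146.2])]
[]
242 None 248 (138, 155) 254 (140, 152) 260 (141, 152) 266 (141, 152) 272 (140, 152) 278 (141, 152) 284 (140, 169) 290 (125, 169) 296 (125, 169) [ 514.1 -118.5  115. ]
rod/head in cab frame [-144.6  -73.3]
```

Emit:
jog_arm(
  increments="-5 8 0 0.12 0.55;-10 16 0 0.24 0.55;-15 24 0 0.36 0.55;-17.5 33 0 0.48 0.55;-17.5 33 0 0.6 0.55;-17.5 33 -10 0.72 0.55;-17.5 33 -20 0.84 0.55;-17.5 33 -30 0.96 0.55;-17.5 33 -40 1.08 0.55;-17.5 33 -50 1.2 0.55;-17.5 33 -60 1.32 0.55;-17.5 33 -70 1.44 0.55;-17.5 33 -80 1.57 0.55;-17.5 33 -80 1.57 0.55;-17.5 33 -80 1.57 0.55",
)

```text
clock: 12.0
position: [532.7, -117.0, 189.8]
ee_rot: [[-0.999, 0.05, -0.001], [0.05, 0.999, 0.001], [0.001, 0.0, -1.0]]
wrist_force: [0.1, -0.4, 0.7]
gripper_width: 46.7
gripper_force: 0.0
```

```bash
python3 - <<'E'
from h import *
KM=cal("wrist");s=monitor.state();w=optics.read_camera("wrist");d=optics.read_camera("side");cv2.imwrite("pics/w7.png",w);cv2.imwrite("pics/side7.png",d)
print(s["position"],s["q"].round(2),s["gripper_width"])
q=proj(KM,[514,-118.5,115]);g=proj(KM,[531.2,-119.3,115]);print(q,g)
x,y=int(q[0]),int(q[1])
h=cv2.cvtColor(w,cv2.COLOR_BGR2HSV)
y0,x0=max(y-30,0),max(x-40,0);gg=w[y0:y+30,x0:x+40].max(2)
n,l,st,ce=cv2.connectedComponentsWithStats((gg<60).astype(np.uint8))
for i in range(1,n):
    if st[i,4]>15: print(st[i].tolist(),ce[i]+[x0,y0],onz(KM,*(ce[i]+[x0,y0]),115).round(1))
z=np.load("w6.npz");K6=(z["K"],z["M"])
for i in range(1,n):
    if st[i,4]>15: print("tri",two(K6,(248.1,146.2),KM,ce[i]+[x0,y0]))
E
```

```text
[ 532.69322996 -116.97290955  189.8185652 ] [-0.37  0.25  0.01  1.33  0.   -0.32] 46.74041918967606
[284.65889862 179.77249372] [284.77073784 202.47154888]
[29, 25, 26, 13, 266] [285.27067669 180.2443609 ] [ 514.4 -118.1  115. ]
tri (array([ 514.31835336, -117.9019337 ,  115.01458041]), np.float64(0.3525505992306936))
```

Two views agree: the knob head is at (514.3, -118, 115). Descending and pinching.

Emit:
jog_arm(
  increments="-1 -1.8 -35 0 0.55;-1 -1.8 -70 0 0.55;-1 -1.8 -100 0 0.55;-1 -1.8 -115 0 0.55;-1 -1.8 -122 0 0.55;-1 -1.8 -122 0 0.55;-1 -1.8 -122 0 0.3;-1 -1.8 -122 0 0.2;-1 -1.8 -122 0 0;-1 -1.8 -122 0 0;-1 -1.8 -122 0 0;-1 -1.8 -122 0 0",
  force=40,
)

```text
clock: 13.1
position: [532.4, -119.2, 69.3]
ee_rot: [[-0.999, 0.048, 0.003], [0.048, 0.999, 0.001], [-0.003, 0.001, -1.0]]
wrist_force: [2.2, 4.8, 2.4]
gripper_width: 10.2
gripper_force: 39.1
```

Emit:
jog_arm(
  increments="0 0 1.5 0 0;0 0 3 0 0;0 0 4.5 0 0;0 0 6 0 0;0 0 6.5 0 0;0 0 6.5 0 0;0 0 6.5 0 0",
)

```text
clock: 13.68
position: [531.3, -119.4, 74.5]
ee_rot: [[-0.999, 0.048, -0.0], [0.048, 0.999, 0.001], [0.0, 0.0, -1.0]]
wrist_force: [4.0, 5.7, -6.3]
gripper_width: 10.2
gripper_force: 38.9
```

Emit:
jog_arm(
  increments="0 0 0.7 0 0;0.1 2 0.7 0 0;0.2 4 0.7 0 0;0.3 6 0.7 0 0;0.4 8 0.7 0 0;0.5 10 0.7 0 0;0.6 12 0.5 0 0;0.6 13 0.5 0 0;0.6 13 0.5 0 0",
)

```text
clock: 14.43
position: [532.1, -106.4, 75.3]
ee_rot: [[-0.999, 0.047, 0.0], [0.047, 0.999, 0.0], [-0.0, 0.0, -1.0]]
wrist_force: [1.3, 0.2, -1.2]
gripper_width: 10.1
gripper_force: 39.2
```

It's past the lip with only small forces. Drawing the rest of the way.

Emit:
jog_arm(
  increments="0.1 2 0 0 0;0.2 4 -0.2 0 0;0.3 6 -0.3 0 0;0.4 8 -0.5 0 0;0.5 10 -0.6 0 0;0.6 12 -0.8 0 0;0.7 14 -1 0 0;0.8 16 -1 0 0;0.8 18 -1 0 0;0.8 18 -1 0 0;0.8 18 -1 0 0",
)

```text
clock: 15.35
position: [532.9, -88.3, 74.3]
ee_rot: [[-0.999, 0.047, 0.0], [0.047, 0.999, 0.001], [-0.0, 0.001, -1.0]]
wrist_force: [2.0, 0.1, 4.4]
gripper_width: 10.2
gripper_force: 39.7
```

```bash
python3 - <<'E'
import numpy as np
f=lambda a:np.array([[np.cos(a),-np.sin(a)],[np.sin(a),np.cos(a)]])@[-38,-179]
for t in np.arange(.03,.45,.03): print(t.round(2),(f(-.0465-t)-f(-.0465)).round(1))
E
```

```text
0.03 [-5.3  1.5]
0.06 [-10.5   3.1]
0.09 [-15.7   4.9]
0.12 [-20.9   6.8]
0.15 [-25.9   8.9]
0.18 [-30.9  11.1]
0.21 [-35.9  13.5]
0.24 [-40.8  16.1]
0.27 [-45.5  18.8]
0.3 [-50.3  21.6]
0.33 [-54.9  24.5]
0.36 [-59.4  27.7]
0.39 [-63.8  30.9]
0.42 [-68.2  34.3]
0.45 [-72.4  37.8]
```

Emit:
jog_arm(
  increments="-5.3 1.5 0 -0.03 0;-10.5 3.1 0 -0.06 0;-15.7 4.9 0 -0.09 0;-20.9 6.8 0 -0.12 0;-20.9 6.8 0 -0.12 0",
)

```text
clock: 15.77
position: [511.3, -81.5, 74.3]
ee_rot: [[-0.986, 0.168, -0.0], [0.168, 0.986, 0.0], [0.0, 0.0, -1.0]]
wrist_force: [1.5, 1.1, 2.9]
gripper_width: 10.8
gripper_force: 39.6
```

Emit:
jog_arm(
  increments="-5 2.1 0 -0.03 0;-10 4.3 0 -0.06 0;-15 6.7 0 -0.09 0;-19.9 9.3 0 -0.12 0;-24.6 12 0 -0.15 0;-29.4 14.8 0 -0.18 0;-34 17.7 0 -0.21 0;-38.5 20.9 0 -0.24 0;-42.9 24.1 0 -0.27 0;-47.3 27.5 0 -0.3 0;-49 29 0 -0.31 0;-49 29 0 -0.31 0;-49 29 0 -0.31 0;-49 29 0 -0.31 0",
)

```text
clock: 16.93
position: [463.4, -53.2, 74.3]
ee_rot: [[-0.888, 0.459, 0.0], [0.459, 0.888, -0.0], [-0.001, -0.0, -1.0]]
wrist_force: [2.5, -1.9, 3.3]
gripper_width: 9.9
gripper_force: 39.7
```

```bash
python3 - <<'E'
from h import *
KM=cal("wrist");s=monitor.state();w=optics.read_camera("wrist");d=optics.read_camera("side");cv2.imwrite("pics/w8.png",w);cv2.imwrite("pics/side8.png",d)
print(s["position"],s["wrist_force"].round(1),s["gripper_width"],s["clock"])
# black knob head expected 17 mm outward of the grip, z~121
a=-.0465-.43;dr=-np.array([np.cos(a),np.sin(a)]);p=np.r_[s["position"][:2]+17.5*dr,120];q=proj(KM,p).astype(int);print("pred",p.round(1),q)
g=w[q[1]-35:q[1]+35,q[0]-45:q[0]+45].max(2);n,l,st,ce=cv2.connectedComponentsWithStats((g<60).astype(np.uint8))
for i in range(1,n):
    if st[i,4]>30: c=ce[i]+[q[0]-45,q[1]-35];print(st[i].tolist(),c.round(1),onz(KM,*c,120).round(1))
# relay blue blob in side image and gate region change
def blue(im):
    h=cv2.cvtColor(im,cv2.COLOR_BGR2HSV);m=cv2.inRange(h,(100,120,30),(130,255,255))[140:200,270:310];return cv2.moments(m,True)
S=cal("side");print("relay pred side",proj(S,[665,13,173+33]).round())
for n in("side6","side8"):
    m=blue(cv2.imread(f"pics/{n}.png"));print(n,m["m00"],(270+m["m10"]/max(m["m00"],1),140+m["m01"]/max(m["m00"],1)))
# change of image where the gate's free-edge top corner should now be / was
H=np.array([579,89.2])
for n in("side7","side8"):
    im=cv2.imread(f"pics/{n}.png")
    for t in(0,.43):
        aa=-.0465-t;R=np.array([[np.cos(aa),-np.sin(aa)],[np.sin(aa),np.cos(aa)]])
        print(n,t,[im[tuple(proj(S,np.r_[H+R@[-10,-r],z]).astype(int)[::-1])].tolist() for r,z in((238,60),(238,100),(238,30),(120,24))])
E
```

```text
[463.3689304  -53.2300874   74.25771428] [ 2.5 -1.9  3.3] 9.941461014415138 16.9333
pred [447.8 -45.2 120. ] [289 242]
[19, 22, 48, 48, 1262] [286.6 247. ] [448.9 -47.  120. ]
[0, 58, 14, 12, 151] [250.  270.4] [451.3 -65.4 120. ]
[74, 58, 16, 12, 180] [325.6 270.5] [465.8 -37.5 120. ]
relay pred side [292. 161.]
side6 39.0 (292.64102564102564, 156.35897435897436)
side8 37.0 (292.35135135135135, 156.1081081081081)
side7 0 [[96, 102, 107], [56, 61, 66], [89, 99, 104], [136, 151, 162]]
side7 0.43 [[128, 173, 212], [125, 170, 210], [128, 173, 213], [123, 167, 205]]
side8 0 [[99, 108, 113], [56, 61, 65], [97, 109, 114], [135, 150, 161]]
side8 0.43 [[120, 161, 198], [89, 95, 99], [105, 140, 171], [120, 164, 202]]
```

```bash
python3 - <<'E'
from h import *
S=cal("side");H=np.array([579,89.2]);a7,a8=[cv2.imread(f"pics/{n}.png").astype(int) for n in("side7","side8")]
sat=lambda c:int(c.max()-c.min())
for t in(.25,.35,.43,.5):
    aa=-.0465-t;R=np.array([[np.cos(aa),-np.sin(aa)],[np.sin(aa),np.cos(aa)]])
    px=[proj(S,np.r_[H+R@[5,-r],z]).astype(int) for r,z in((236,30),(236,60),(236,90),(236,120),(236,145),(200,22),(150,22))]
    print(t,px[0],px[4],"sat before",[sat(a7[p[1],p[0]]) for p in px],"now",[sat(a8[p[1],p[0]]) for p in px])
E
```

```text
0.25 [274 247] [274 209] sat before [82, 37, 12, 11, 14, 74, 84] now [82, 36, 17, 14, 15, 80, 83]
0.35 [266 248] [265 210] sat before [82, 83, 32, 12, 13, 83, 84] now [56, 85, 34, 16, 16, 34, 10]
0.43 [259 249] [258 210] sat before [81, 84, 83, 15, 13, 83, 84] now [14, 10, 16, 9, 11, 34, 53]
0.5 [253 249] [252 210] sat before [85, 84, 83, 32, 35, 83, 85] now [66, 85, 82, 12, 11, 56, 81]
```

The gate's free edge now shows grey at the 0.43 rad position along its whole height, where wood showed before. The relay's blue blob is unchanged and the grip is holding at 40 N. Handing in.

```bash
python3 -c "
from bench import env
print(env.sign_off())"
```

```text
the job is handed in; nothing more can be done
None
```

The job is handed in, with no verdict shown: the relay is fully home in its socket, the bolt is drawn about 31 mm, and the gripper is holding the gate open at about 0.43 rad (25°) by the knob. The flask, beaker and stopper were never approached.

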